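Put the loose binder clip away in the screw-top jar

ROBOT

A 6-joint arm with a two-finger parallel gripper is mounted at the origin on a cart in front of the work surface, level with it; the furniture and walls round the work are solid. World frame = base frame: x ahead of the robot, y to its left, z up, the work surface at z = 0. Lengths are in m, angles in rad, forces in N, time in s.
With the tool pointing down it reaches from about 0.225 to 0.875 m from the base axis. Payload 3.4 kg.
Tool frame: the origin (TCP) lies at the very end of the fingers, on their centre line; the grasp point (between the pads) lies 19 mm behind it; z points along the fingers, y is the line along which they close (so a half turn about z gives the same grasp; the last joint's range is limited). The gripper opens to 85 mm and grips with 20 to 120 N. Pads are 22 mm wide; open, the fingers measure 114 mm over their backs; the gripper's body (76 mm by 85 mm) begins 54 mm behind the grasp point. The pads swing forward as they close: fully open they stand 13 mm farther back than shut.
Start: joints at [1.03, 0.276, 1.505, -0, 1.361, -0.121], TCP at [0.234, 0.525, 0.201] pointing down, gripper open.
Joint ranges: [-2.89, 2.89], [-0.75, 2.08], [0.22, 2.7], [-1.18, 4.32], [0.11, 2.71], [-2.7, 2.7]. Speed limits (rad/s): [2.57, 2.57, 3.14, 3.14, 3.14, 3.14].

INTERFACE

Orientations are given as a unit quaternion [w, x, y, z].
In Python, from rig import manip gives the robot as it stands. The module is installed in compiled form; this text tells all that it offers.
- The arm moves only by the tool play_rows, never from a script. Its argument "motion" is a list of rows, each a list of 5 numbers: the shift along the tool's x, y, z in units of 40 mm (1.0 is 40 mm), then the turn about the tool's z in units of 10 degrees (1.0 is 10 degrees), then the finger opening in mm, from 0 to 85.4. A call has 1 to 5 rows; each row is the pose to reach, as a shift and turn from the pose commanded when the call began, along the tool's axes at that moment; what a row does not reach only later rows make up. A row lasts 1/8 s, in which the tool goes at most 62.5 mm and 10.7 degrees, less where a joint would pass 70% of its speed; a pose out of reach is approached as far as the arm can. A call with a gripper value outside its range is refused whole. The fingers move at their own pace and stop on an object; "newtons" is the grip in N (left out, the last holds). Time passes only in rows, so rows that repeat a pose let the fingers close. It gives the time, the measured TCP pose, the force, the opening and the grip force at its end, in the units of the state.
- manip.get_state(): the state, without advancing time (a new reading comes with each control period).
- manip.get_image(name): name is "scene" or "side" or "wrist"; returns a dict with "img" (420x560x3 uint8, red, green, blue), "range_z" (420x560 float32, m along the optical axis (not along the pixel's ray), 0 where there is no reading), "fx", "fy", "cx", "cy" (pixels), "R" (3x3) and "t" (3): a world point X has camera coordinates R X + t. Camera axes: x right, y down, z forward; pixel columns grow to the right and rows downward; lengths in m; the calibration is good to about 2 mm. A picture is of the moment at which its call begins.
- manip.sign_off(): hands the job in; it is judged then, once.
The state is a dict: "clock": time; "qpos": joint angles; "qd": joint speeds; "effort": joint torques, N m; "position": TCP position; "ee_rot": TCP orientation; "contact_force": force on the tool from outside, world axes, zero at the start; "moment": the same for the moment, N m; "width": finger opening in m; "gripper_force": force on a finger pad.
Only numpy, scipy, OpenCV 4.12 (cv2) and the standard library are available. Lean on these libraries where they do the work, as an engineer would, in place of code of your own. Each camera call takes 0.05 s, during which the arm holds its last target. There are 200 camera calls.

TASK

Unscrew the black cap of the glass jar (anticlockwise from above, a bit more at each grip) until it lifts off, and lay the cap right way up on the cork coaster so that none of it hangs over the edge; put the loose binder clip into the jar. Leave the tape measure, glue stick and roll of tape where they are.

Things in the scene. Friction and masses are not known exactly. Their poses are not given: they have to be found in the camera images.
- jar: Clear glass jar, body 80 mm in diameter, held fast (it neither turns nor lifts) in a heavy black rubber ring holder 108 mm in diameter, 17 mm high. Origin: centre of the underside, on the desk; z up. Neck 44 mm outside, 39 mm clear opening, rim at 94 mm, on it a thin red sealing ring that springs up 3 mm (top at 99 mm) when the cap comes off. Inside: floor at 4 mm, 73 mm wide.
- cap: Round black screw cap, ribbed side, grey disc on top, 60 mm in diameter, 25 mm high, about 60 g, open below. Origin: centre of its lower edge, z up on its axis, which is the jar's. Screwed down: origin 76 mm, top 101 mm above the desk. The squeezed sealing ring presses it up with about 5 N at first, so breaking it loose needs a firm grip. Freed, it must still rise 25 mm to clear the neck.
- coaster: Round cork coaster, 104 mm in diameter and 6 mm thick, fixed to the desk. Origin: centre of its underside; its top is at z = 6 mm.
- binder_clip: Loose black binder clip standing on its broad base, two wire handles up, about 30 g. Origin: centre of its underside; x along the base. Base 26 mm (x) by 18 mm (y), 14 mm high: grip it there, across y, fingertips just above the desk. The wire handles (to 35 mm high) are for looks: fingers pass through them. It goes through the jar's mouth any way round.
- jar_mouth (a point): Centre of the jar's mouth, 99 mm above the desk, on the axis. Thread: coarse, right-hand; the cap rises 23 mm per turn. Turning it anticlockwise (from above) by about 3.05 rad frees it, 11 mm up; until then it cannot be pulled off. It stays where it is let go in the thread; turning on past that point does no harm.
- tape_measure: Dark pocket tape measure, 56 x 60 x 31 mm, bystander; origin at the centre of its underside.
- glue_stick: Red and white glue stick, 27 mm in diameter, standing 88 mm tall, bystander; origin at the centre of its underside.
- clear_tape: Roll of tan tape lying flat, 90 mm in diameter, 48 mm high, bystander; origin at the centre of its underside.

How it is judged:
By the outcome, as a careful person would: the job done as asked, in the order asked, and still so for the second after the job is handed in, with the robot touching nothing.
It also fails if it takes over 72 s, if anything falls off the work surface, if the arm or the gripper's body presses on something with over 40 N, if the wrist force passes 120 N, or if a joint passes its speed limit or range.

## Working session

There is one attempt and no reset: what is moved stays moved. The work goes in short steps, Python scripts to look and compute and a tool call to move; the robot and the scene stay as the last step left them, time stands still between calls to the robot, and variables do not carry over. Pictures are saved under pics/ and viewed, at most 10 in all, crops included, and the job is handed in when it is done.

Besides the shell and the picture viewer there is one more tool, called after "Emit:" as name(argument=value, ...) on one line, values as JSON. play_rows: Moves the arm, as the interface text tells. Its arguments: {"type":"object","properties":{"motion":{"type":"array","items":{"type":"array","items":{"type":"number"}}},"newtons":{"type":"number"}},"required":["motion"]}

```bash
mkdir -p pics
cat > h.py <<'E'
import numpy as np, cv2
from rig import manip
def get(n):
    d=manip.get_image(n); d['R']=np.array(d['R']); d['t']=np.array(d['t']); return d
def cast(d,u,v,z):
    r=d['R'].T@np.array([(u-d['cx'])/d['fx'],(v-d['cy'])/d['fy'],1]); c=-d['R'].T@d['t']
    return c+r*(z-c[2])/r[2]
def pts(d):
    v,u=np.mgrid[:420,:560]; Z=d['range_z']
    P=np.stack([(u-d['cx'])/d['fx']*Z,(v-d['cy'])/d['fy']*Z,Z],-1)-d['t']
    return P@d['R']
def proj(d,X):
    c=d['R']@np.array(X)+d['t']; return c[0]/c[2]*d['fx']+d['cx'],c[1]/c[2]*d['fy']+d['cy']
E
python3 - <<'E'
from h import *
s=manip.get_state(); print(s)
ims=[]
for n in ['scene','side','wrist']:
    d=get(n); np.savez(f'pics/{n}0.npz',**d); ims.append(d['img'][...,::-1])
    print(n,-d['R'].T@d['t'],d['R'][2],d['fx'])
cv2.imwrite('pics/a.png',cv2.resize(np.vstack(ims[:2]),None,fx=.71,fy=.71)); cv2.imwrite('pics/s.png',ims[0]); cv2.imwrite('pics/d.png',ims[1])
E
```

```text
{'clock': 0.0, 'qpos': array([ 1.02999045e+00,  2.76584652e-01,  1.50613498e+00,  1.53926626e-05,
        1.36074885e+00, -1.21029770e-01]), 'qd': array([-0.00023512,  0.00168498, -0.00066515,  0.00026183, -0.00054666,
       -0.00056746]), 'effort': array([ 1.08872693e-03, -4.16784418e+01, -2.45808470e+01,  1.19578926e-04,
        1.09255532e-02,  1.30083941e-05]), 'position': array([0.23404606, 0.52454948, 0.19964496]), 'ee_rot': array([-3.11855585e-04,  2.08351895e-01,  9.78053479e-01, -8.84580331e-04]), 'contact_force': array([ 0.30108232, -0.21475205,  0.27084975]), 'moment': array([ 0.01496773, -0.01923664,  0.02544533]), 'gripper_force': 0.0, 'width': 0.08527424980723036}
scene [-0.74074719  1.16547029  0.862935  ] [ 0.66209297 -0.62561346 -0.41260235] 531.9267573125901
side [ 0.16181    -1.15123837  0.8284289 ] [ 0.26951945  0.7983701  -0.53848348] 397.1159549372254
wrist [0.15738717 0.55834097 0.3732595 ] [ 0.29664058 -0.13434769 -0.94549197] 355.1011371138962
```

View pics/s.png

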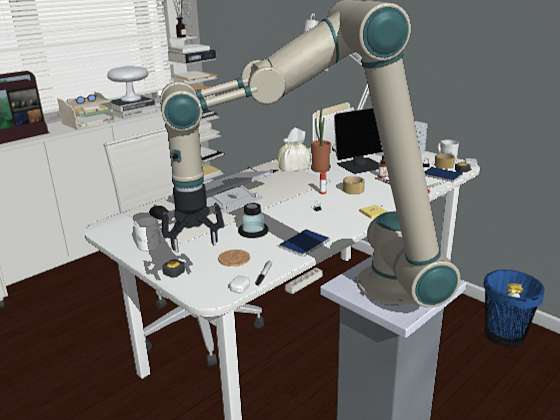

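View pics/d.png

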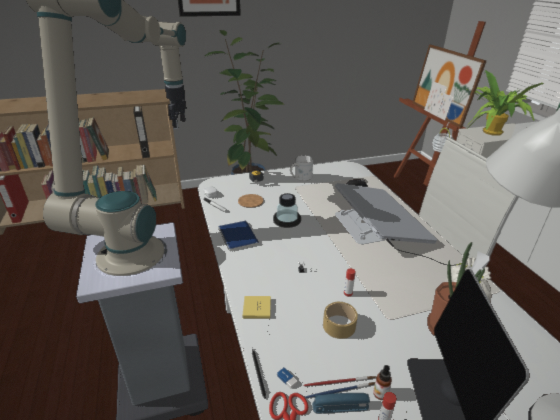

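The scene view shows the coaster at (234,258), the jar and cap at (253,215), the clip at (318,208), the glue stick at (323,183), the tape roll at (353,185) and the tape measure at (173,267). The side view shows the coaster at (251,201), the cap at (288,200), the clip at (303,268), the glue stick at (350,282), the tape roll at (340,320) and the tape measure at (257,176).

Run:
```python
from h import *
def blob(m,u,v,r):
    w=np.zeros(m.shape,np.uint8); w[v-r:v+r+1,u-r:u+r+1]=1
    n,l,s,c=cv2.connectedComponentsWithStats((m&(w>0)).astype(np.uint8))
    i=1+np.argmax(s[1:,4]); return c[i],s[i],l==i
C={}
for n,q in {'scene':dict(cork=(234,258),cap=(253,210),clip=(318,208)),'side':dict(cork=(251,201),cap=(288,200),clip=(303,268))}.items():
    d=dict(np.load(f'pics/{n}0.npz')); im=d['img'].astype(int); P=pts(d)
    mx=im.max(-1); mn=im.min(-1)
    ms=dict(cork=(im[...,0]-im[...,2]>40),cap=mx<110,clip=mx<110)
    for k,(u,v) in q.items():
        c,s,m=blob(ms[k],u,v,22 if k!='clip' else 10)
        zz=P[m]; zz=zz[d['range_z'][m]>0]
        print(n,k,c.round(1),s,'cast',cast(d,*c,dict(cork=.006,cap=.09,clip=.008)[k]).round(4),'depthmed',np.median(zz,0).round(4),np.percentile(zz[:,2],[5,95]).round(3))
    # top disc of cap
    u,v=q['cap']; w=np.zeros(mx.shape,bool); w[v-30:v+31,u-30:u+31]=1
    for lo,hi,nm in [(.098,.106,'captop'),(.004,.012,'low')]:
        m=w&(abs(P[...,2]-(lo+hi)/2)<(hi-lo)/2)&(d['range_z']>0); print(nm,m.sum(),P[m].mean(0).round(4),P[m].min(0).round(3),P[m].max(0).round(3))
    cr=[]
    for (u,v),r in [(q['cap'],30),(q['clip'],20)]:
        cr.append(cv2.resize(d['img'][v-r:v+r,u-r:u+r,::-1],(390,390),interpolation=cv2.INTER_NEAREST))
    C[n]=np.hstack(cr)
cv2.imwrite('pics/crops.png',cv2.resize(np.vstack([C['scene'],C['side']]),(600,600),interpolation=cv2.INTER_NEAREST))
```

```text
scene cork [233.7 257.6] [218 250  32  16 405] cast [0.4506 0.2359 0.006 ] depthmed [0.4547 0.2335 0.0041] [0.    0.008]
scene cap [248.6 216.9] [231 203  42  30 399] cast [0.5104 0.1137 0.09  ] depthmed [0.559  0.0518 0.016 ] [-0.002  0.1  ]
scene clip [316.9 208.3] [313 206   8   5  25] cast [ 0.5069 -0.2286  0.008 ] depthmed [ 0.5121 -0.235   0.003 ] [-0.003  0.01 ]
captop 74 [0.5579 0.0565 0.1003] [0.525 0.028 0.098] [0.587 0.086 0.104]
low 358 [ 0.7251 -0.0646  0.0068] [ 0.481 -0.347  0.004] [0.915 0.15  0.012]
side cork [250.2 200.2] [238 194  25  13 255] cast [0.4588 0.2225 0.006 ] depthmed [0.4595 0.2233 0.0052] [0.002 0.009]
side cap [293.8 219. ] [273 212  38  11 184] cast [ 0.5415 -0.0824  0.09  ] depthmed [0.597  0.0325 0.0126] [-0.003  0.019]
side clip [301.5 269.1] [299 265   7   8  41] cast [ 0.5144 -0.2465  0.008 ] depthmed [ 0.5141 -0.2472  0.0063] [-0.001  0.015]
captop 90 [0.5602 0.0511 0.1002] [0.532 0.022 0.098] [0.587 0.08  0.104]
low 179 [0.6071 0.1767 0.0068] [ 0.477 -0.02   0.004] [0.809 0.471 0.012]
```

View pics/crops.png

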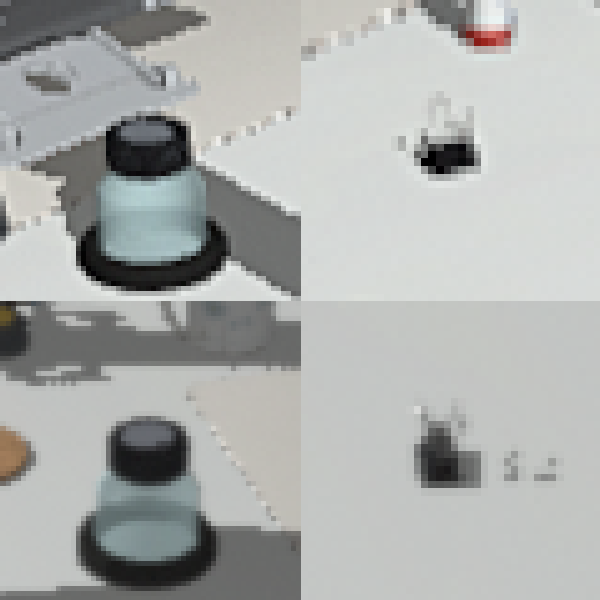

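The cap is at about (0.560, 0.054, 0.100), which matches its stated height. The two views disagree on the coaster by about 15 mm, so I'll look at it with the wrist camera.

Emit:
play_rows(motion=[[-1.6,-0.9,0,0,85],[-3.2,-1.8,0,0,85],[-4.8,-2.7,0,0,85],[-6.4,-3.6,0,0,85],[-8.0,-4.5,0,0,85]])

```text
clock: 0.78
position: [0.4215, 0.2725, 0.2004]
ee_rot: [0.0, 0.208, 0.978, 0.0]
contact_force: [1.2, 0.8, 0.3]
width: 0.0849
gripper_force: 0.0
```

Emit:
play_rows(motion=[[0,0,0,0,85],[0,0,0,0,85]])

```text
clock: 1.02
position: [0.4204, 0.2741, 0.2003]
ee_rot: [-0.001, 0.209, 0.978, 0.0]
contact_force: [-0.7, 0.8, -0.6]
width: 0.0849
gripper_force: 0.0
```

```bash
cat >> h.py <<'E'
from scipy.spatial.transform import Rotation as Ro
def rot(s):
    q=s['ee_rot']; return Ro.from_quat([q[1],q[2],q[3],q[0]]).as_matrix()
def shift(s,X): return (rot(s).T@(np.array(X)-s['position'])/.04).round(3)
E
python3 - <<'E'
from h import *
s=manip.get_state(); print({k:np.round(s[k],4) for k in ['clock','position','ee_rot','qpos']})
d=get('wrist'); np.savez('pics/w1.npz',**d); cv2.imwrite('pics/w1.png',d['img'][...,::-1])
E
```

```text
{'clock': np.float64(1.025), 'position': array([0.4204, 0.2741, 0.2003]), 'ee_rot': array([-6.000e-04,  2.090e-01,  9.779e-01,  1.000e-04]), 'qpos': array([ 4.3840e-01,  1.6600e-01,  1.6537e+00,  9.0000e-04,  1.3227e+00,
       -7.1150e-01])}
```

View pics/w1.png

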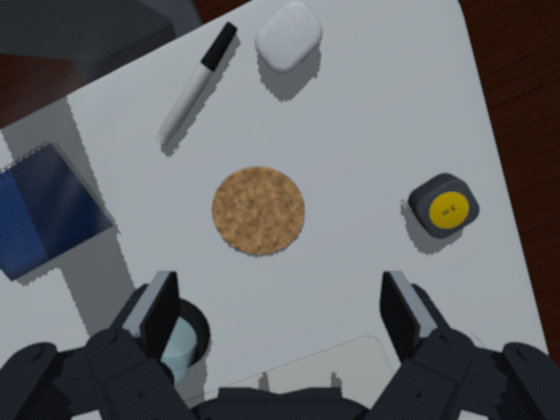

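The wrist view shows the coaster whole at (258,211), the jar holder at (180,335), the tape measure at (444,206), and a pen and mouse nearby.

Run:
```python
from h import *
d=dict(np.load('pics/w1.npz')); im=d['img'].astype(int); P=pts(d)
m=((im[...,0]-im[...,2]>40)).astype(np.uint8); m[:,:190]=0;m[:,330:]=0; m[:140]=0;m[280:]=0
c=max(cv2.findContours(m,0,1)[0],key=cv2.contourArea)[:,0]
Q=np.array([cast(d,u,v,.006) for u,v in c])[:,:2].astype(np.float32)
print(cv2.minEnclosingCircle(Q),Q.mean(0)); mm=m>0; print('z',np.median(P[mm&(d['range_z']>0)],0))
s=manip.get_state(); print(shift(s,[.56,.054,.2]))
```

```text
((0.46088850498199463, 0.2286263108253479), 0.05144521966576576) [0.46021453 0.22925043]
z [0.45918498 0.22988272 0.00602909]
[-5.445e+00 -3.614e+00  2.000e-03]
```

The coaster is at (0.460, 0.229), with a fitted radius of 51.4 mm against the stated 52 mm and its top at 6 mm. Next I'll go over the cap and turn the wrist clockwise on the way.

Emit:
play_rows(motion=[[-1.4,-0.9,0,1,85],[-2.7,-1.8,0,2,85],[-4.1,-2.7,0,3,85],[-5.45,-3.6,0,4,85],[-5.45,-3.6,0,5,85]])

```text
clock: 1.7
position: [0.5629, 0.0524, 0.2001]
ee_rot: [0.0, 0.605, 0.796, -0.0]
contact_force: [-0.4, 0.5, 0.4]
width: 0.0851
gripper_force: 0.0
```

Emit:
play_rows(motion=[[0,0,0,0,85],[0,0,0,0,85]])

```text
clock: 1.95
position: [0.5602, 0.0558, 0.2004]
ee_rot: [-0.001, 0.6, 0.8, 0.0]
contact_force: [0.6, 0.1, 0.5]
width: 0.0848
gripper_force: 0.0
```

Run:
```python
from h import *
s=manip.get_state(); print({k:np.round(s[k],4) for k in ['clock','position','ee_rot','qpos']})
d=get('wrist'); np.savez('pics/w2.npz',**d); cv2.imwrite('pics/w2.png',d['img'][...,::-1])
P=pts(d); m=(abs(P[...,2]-.101)<.004)&(d['range_z']>0)&(np.hypot(P[...,0]-.56,P[...,1]-.054)<.05)
Q=P[m]; print(m.sum(),np.median(Q[:,2]),cv2.minEnclosingCircle(Q[:,:2].astype(np.float32)),Q.mean(0))
print('grey disc px',proj(d,[*Q.mean(0)[:2],.101]))
(x,y),_=cv2.minEnclosingCircle(Q[:,:2].astype(np.float32)); print(shift(s,[x,y,.075]))
```

```text
{'clock': np.float64(1.95), 'position': array([0.5602, 0.0558, 0.2004]), 'ee_rot': array([-5.000e-04,  6.003e-01,  7.998e-01,  1.000e-04]), 'qpos': array([-2.4900e-02,  2.5830e-01,  1.5302e+00,  7.0000e-04,  1.3539e+00,
       -3.0820e-01])}
3936 0.10072077757324442 ((0.561851978302002, 0.054241158068180084), 0.030163653194904327) [0.56192733 0.05551089 0.10067417]
grey disc px (np.float64(281.8557004321258), np.float64(189.05263498294406))
[-0.051  0.03   3.135]
```

View pics/w2.png

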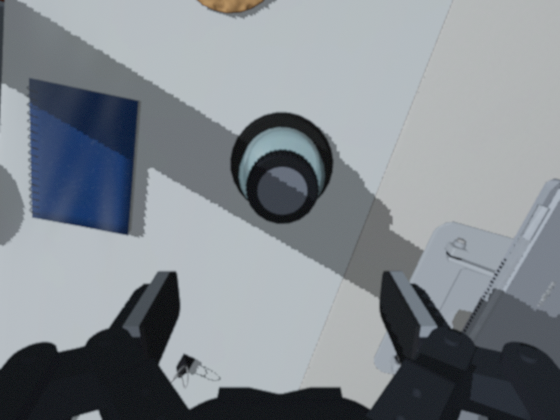

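The wrist view shows the cap at (282,188) between the fingers and the clip at (190,368). The cap centre is (0.562, 0.0545), with its top at 0.1007 and a radius of 30.2 mm, which fits. I'll go down and grip.

Emit:
play_rows(motion=[[-0.05,0.03,0.8,1,85],[-0.05,0.03,1.8,2,85],[-0.05,0.03,2.6,3,85],[-0.05,0.03,3.0,4,85],[-0.05,0.03,3.13,4,85]])

```text
clock: 2.62
position: [0.5615, 0.0536, 0.0745]
ee_rot: [-0.001, 0.838, 0.546, -0.001]
contact_force: [0.2, -0.2, -0.4]
width: 0.0848
gripper_force: 0.0
```

Emit:
play_rows(motion=[[0,0,0,0,55],[0,0,0,0,55],[0,0,0,0,55],[0,0,0,0,55],[0,0,0,0,55]], newtons=70)

```text
clock: 3.25
position: [0.5628, 0.0522, 0.0755]
ee_rot: [0.0, 0.839, 0.544, 0.0]
contact_force: [0.5, 0.2, 0.5]
width: 0.0552
gripper_force: 0.0
```

Emit:
play_rows(motion=[[0,0,0,0,50],[0,0,0,0,50],[0,0,0,0,50]])

```text
clock: 3.62
position: [0.5627, 0.0522, 0.0753]
ee_rot: [-0.0, 0.839, 0.544, 0.0]
contact_force: [-0.8, -0.5, 0.5]
width: 0.0499
gripper_force: 0.0
```

The fingers closed to 50 mm without touching anything, so I'll look.

Run:
```python
from h import *
s=manip.get_state(); print(s['position'],s['qpos'])
a=get('scene'); b=get('side'); w=get('wrist')
def cr(d,X,r=45):
    u,v=map(int,proj(d,X)); return cv2.resize(d['img'][v-r:v+r,u-r:u+r,::-1],(400,400))
X=[.562,.054,.1]
cv2.imwrite('pics/c3.png',cv2.resize(np.hstack([cr(a,X),cr(b,X)]),(800,400)))
cv2.imwrite('pics/w3.png',w['img'][...,::-1]); np.savez('pics/w3.npz',**w)
```

```text
[0.56273429 0.0522304  0.0752754 ] [-3.06014206e-02  3.58624415e-01  1.71502687e+00  6.84977893e-05
  1.06795924e+00  3.89110281e-01]
```

View pics/c3.png

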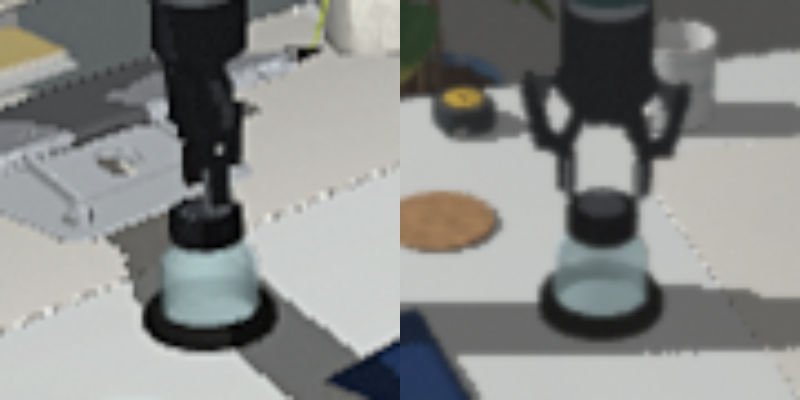

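The fingertips look as if they are above the cap top, although the state says TCP z = 0.075. I'll measure the tips directly from the wrist depth image.

Run:
```python
from h import *
s=manip.get_state(); R=rot(s)
for f,pos in [('w2',[.5602,.0558,.2004]),('w3',s['position'])]:
    d=dict(np.load(f'pics/{f}.npz')); P=pts(d)
    q=None
    Rt=R if f=='w3' else Ro.from_quat([.6003,.7998,.0001,-.0005]).as_matrix()
    T=(P-np.array(pos))@Rt   # tool frame
    ok=(d['range_z']>0)&(T[...,2]>-.08)&(T[...,2]<.03)&(abs(T[...,0])<.03)&(abs(T[...,1])<.07)&(abs(T[...,1])>.02)
    for sg in (1,-1):
        m=ok&(T[...,1]*sg>0); Q=T[m]; print(f,sg,m.sum(),'z pct',np.percentile(Q[:,2],[50,90,99,100]).round(4),'y',np.percentile(Q[:,1],[0,50,100]).round(4))
    print('cam pos in tool',(Rt.T@(-d['R'].T@d['t']-np.array(pos))).round(4))
d=dict(np.load('pics/w3.npz'));P=pts(d)
m=(abs(P[...,2]-.101)<.006)&(np.hypot(P[...,0]-.562,P[...,1]-.0545)<.04); Q=P[m]; print('cap',len(Q),Q.mean(0),Q.min(0),Q.max(0))
```

```text
w2 1 3263 z pct [-0.0657 -0.051  -0.0451 -0.0431] y [0.0415 0.0424 0.056 ]
w2 -1 3243 z pct [-0.0655 -0.051  -0.0451 -0.0431] y [-0.0568 -0.0431 -0.0422]
cam pos in tool [ 0.0833 -0.0003 -0.1735]
w3 1 5305 z pct [-0.0483  0.0134  0.0196  0.029 ] y [0.02   0.0267 0.055 ]
w3 -1 5567 z pct [-0.0459  0.0132  0.0195  0.0288] y [-0.0547 -0.0265 -0.02  ]
cam pos in tool [ 0.0833  0.0003 -0.1735]
cap 10900 [0.56398278 0.05680831 0.10060121] [0.53341799 0.02503918 0.09500288] [0.59255044 0.08446372 0.10288293]
```

View pics/w3.png

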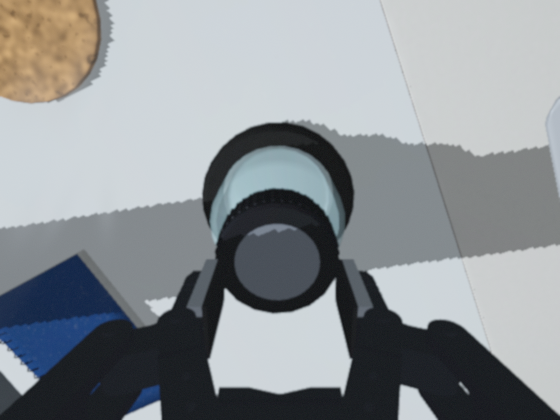

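Run:
```python
from h import *
s=manip.get_state(); R=rot(s)
for f,pos,Rt in [('w2',[.5602,.0558,.2004],Ro.from_quat([.6003,.7998,.0001,-.0005]).as_matrix()),('w3',s['position'],R)]:
    d=dict(np.load(f'pics/{f}.npz')); P=pts(d); T=(P-np.array(pos))@Rt
    for (u,v) in ([(172,275),(165,276),(165,290),(390,276),(400,276)] if f=='w2' else [(211,263),(206,264),(203,280),(208,300),(346,263),(351,264),(355,280),(278,260),(278,305)]):
        print(f,u,v,T[v,u].round(4),P[v,u].round(4))
```

```text
w2 172 275 [ 0.01   -0.0427 -0.0507] [0.5164 0.0535 0.2511]
w2 165 276 [ 0.01   -0.0453 -0.0513] [0.514  0.0527 0.2518]
w2 165 290 [ 0.0095 -0.0426 -0.0603] [0.5167 0.053  0.2607]
w2 390 276 [ 0.01    0.043  -0.0515] [0.5987 0.0774 0.2519]
w2 400 276 [ 0.0109  0.0463 -0.053 ] [0.6017 0.0792 0.2534]
w3 211 263 [ 0.0101 -0.0285 -0.0411] [0.5408 0.0731 0.1164]
w3 206 264 [ 0.01   -0.0305 -0.0418] [0.539  0.0738 0.1171]
w3 203 280 [ 0.0103 -0.0291 -0.0547] [0.5403 0.0735 0.13  ]
w3 208 300 [ 0.0089 -0.0252 -0.0657] [0.5433 0.0706 0.141 ]
w3 346 263 [ 0.0107  0.0279 -0.0424] [0.5925 0.0507 0.1177]
w3 351 264 [ 0.0102  0.03   -0.0423] [0.5943 0.0494 0.1176]
w3 355 280 [ 0.0099  0.0293 -0.0543] [0.5935 0.0494 0.1296]
w3 278 260 [ 0.0031 -0.0005 -0.0257] [0.5635 0.0553 0.101 ]
w3 278 305 [-0.0225 -0.0006 -0.0245] [0.553  0.0319 0.0998]
```

The visible tips sit about 43 mm behind the reported TCP when open and about 37 mm behind at 50 mm opening. I'll trust that measurement, open, go down about 35 mm more, and measure again before closing.

Emit:
play_rows(motion=[[0,0,0,0,85],[0,0,0,0,85],[0.05,-0.02,0,0,85],[0.05,-0.02,0.5,0,85],[0.05,-0.02,0.85,0,85]])

```text
clock: 4.4
position: [0.5625, 0.0545, 0.0407]
ee_rot: [-0.0, 0.839, 0.544, -0.0]
contact_force: [-0.1, -0.2, 0.5]
width: 0.0854
gripper_force: 0.0
```

Run:
```python
from h import *
s=manip.get_state(); R=rot(s); print(s['position'],s['contact_force'],s['width'])
d=get('wrist'); P=pts(d); T=(P-s['position'])@R
m=(d['range_z']>0)&(abs(T[...,0])<.014)&(abs(abs(T[...,1])-.047)<.006)&(T[...,2]>-.08)&(T[...,2]<-.02)
for g in (1,-1):
    q=P[m&(T[...,1]*g>0)]; print(g,len(q),np.percentile(q[:,2],[0,1,5,50]).round(4))
```

```text
[0.56254573 0.05453541 0.04065347] [-0.12797246 -0.15942543  0.50007794] 0.08541026215946247
1 2864 [0.0839 0.0855 0.0887 0.1062]
-1 2905 [0.084  0.0857 0.0887 0.1061]
```

The open tips are at z = 0.084, alongside the cap. Closing now.

Emit:
play_rows(motion=[[0,0,0,0,55],[0,0,0,0,55],[0,0,0,0,50],[0,0,0,0,50],[0,0,0,0,50]], newtons=80)

```text
clock: 5.08
position: [0.5632, 0.0545, 0.0419]
ee_rot: [0.0, 0.839, 0.544, 0.0]
contact_force: [-0.9, -0.5, 4.3]
width: 0.0579
gripper_force: 84.7
```

Gripped. I'll turn anticlockwise (negative about tool z), rising 0.016 units per 10°.

Emit:
play_rows(motion=[[0,0,-0.016,-1,50],[0,0,-0.032,-2,50],[0,0,-0.048,-3,50],[0,0,-0.064,-4,50],[0,0,-0.08,-5,50]])

```text
clock: 5.7
position: [0.5631, 0.0545, 0.0443]
ee_rot: [0.0, 0.528, 0.849, 0.0]
contact_force: [-0.3, 0.7, -0.4]
width: 0.0577
gripper_force: 85.0
```

Emit:
play_rows(motion=[[0,0,-0.016,-1,50],[0,0,-0.032,-2,50],[0,0,-0.048,-3,50],[0,0,-0.064,-4,50],[0,0,-0.08,-5,50]])

```text
clock: 6.32
position: [0.5628, 0.0544, 0.0473]
ee_rot: [-0.0, 0.12, 0.993, 0.0]
contact_force: [0.3, -0.2, -0.1]
width: 0.0579
gripper_force: 85.2
```

Run:
```python
from h import *
s=manip.get_state(); R=rot(s); print(s['position'],s['contact_force'],s['moment'],s['width'],s['gripper_force'],s['qpos'])
d=get('wrist'); P=pts(d)
m=(np.hypot(P[...,0]-.562,P[...,1]-.0545)<.018)&(d['range_z']>0)
print(np.median(P[m],0), m.sum())
```

```text
[0.56283295 0.05439686 0.04730628] [ 0.2693785  -0.21538032 -0.10704637] [0.04537268 0.00725849 0.02034612] 0.0578937153850566 85.16235262155533 [-2.67470840e-02  3.88216098e-01  1.74930845e+00  8.91912411e-05
  1.00413715e+00 -1.35800000e+00]
[0.55500456 0.05538008 0.10668998] 9812
```

The cap top rose from 0.1007 to 0.1067, as it should for about 95°. I'll let go, turn back 90° and grip again.

Emit:
play_rows(motion=[[0,0,0,0,85],[0,0,0,0,85],[0,0,0,1,85],[0,0,0,2,85],[0,0,0,3,85]])

```text
clock: 7.0
position: [0.5629, 0.0544, 0.0477]
ee_rot: [0.0, 0.378, 0.926, 0.0]
contact_force: [0.2, -0.3, 0.0]
width: 0.0851
gripper_force: 0.0
```

Emit:
play_rows(motion=[[0,0,0,1,85],[0,0,0,2,85],[0,0,0,3,85],[0,0,0,4,85],[0,0,0,5,85]])

```text
clock: 7.62
position: [0.5629, 0.0544, 0.0477]
ee_rot: [0.0, 0.734, 0.679, 0.0]
contact_force: [-0.6, -0.2, 0.7]
width: 0.0849
gripper_force: 0.0
```

Emit:
play_rows(motion=[[0,0,0,1,70],[0,0,0,1,50],[0,0,0,1,50],[0,0,0,1,50],[0,0,0,1,50]])

```text
clock: 8.25
position: [0.5633, 0.0544, 0.0482]
ee_rot: [0.0, 0.788, 0.616, 0.0]
contact_force: [0.0, 0.3, 5.7]
width: 0.0577
gripper_force: 84.6
```

Emit:
play_rows(motion=[[0,0,-0.016,-1,50],[0,0,-0.032,-2,50],[0,0,-0.048,-3,50],[0,0,-0.064,-4,50],[0,0,-0.08,-5,50]])

```text
clock: 8.88
position: [0.5632, 0.0548, 0.0514]
ee_rot: [0.0, 0.452, 0.892, 0.001]
contact_force: [-0.8, 0.9, 4.7]
width: 0.0579
gripper_force: 84.7
```

Emit:
play_rows(motion=[[0,0,-0.016,-1,50],[0,0,-0.032,-2,50],[0,0,-0.048,-3,50],[0,0,-0.064,-4,50],[0,0,-0.08,-5,50]])

```text
clock: 9.5
position: [0.563, 0.0547, 0.0545]
ee_rot: [0.0, 0.033, 0.999, 0.0]
contact_force: [-0.4, 1.6, 6.5]
width: 0.0577
gripper_force: 84.9
```

Run:
```python
from h import *
s=manip.get_state(); R=rot(s); print(s['position'],s['contact_force'],s['moment'],s['width'],s['gripper_force'],s['qpos'])
d=get('wrist'); P=pts(d)
m=(np.hypot(P[...,0]-.562,P[...,1]-.0545)<.018)&(d['range_z']>0)
print(np.median(P[m],0), m.sum())
```

```text
[0.56304875 0.05470983 0.05450469] [-0.392931    1.58140849  6.53275502] [ 0.15279207  0.0555543  -0.15236291] 0.05769765088026716 84.88985795527697 [-2.66592063e-02  3.80372818e-01  1.74070583e+00  8.87874702e-04
  1.01987510e+00 -1.53256560e+00]
[0.5535155  0.05467425 0.11245609] 9688
```

The cap has risen 11.8 mm, past the 11 mm release point. I'll turn 20° more and lift gently.

Emit:
play_rows(motion=[[0,0,-0.02,-1,50],[0,0,-0.04,-2,50],[0,0,-0.15,-2,50],[0,0,-0.25,-2,50],[0,0,-0.35,-2,50]])

```text
clock: 10.18
position: [0.5626, 0.0543, 0.0681]
ee_rot: [-0.0, -0.138, 0.99, 0.0]
contact_force: [0.2, 0.5, -0.9]
width: 0.0578
gripper_force: 85.2
```

Emit:
play_rows(motion=[[0,0,-0.2,0,50],[0,0,-0.4,0,50],[0,0,-0.8,0,50],[0,0,-1.2,0,50],[0,0,-1.6,0,50]])

```text
clock: 10.8
position: [0.5631, 0.0544, 0.1337]
ee_rot: [0.001, -0.139, 0.99, -0.0]
contact_force: [-0.1, 0.4, -0.4]
width: 0.0573
gripper_force: 85.2
```

Run:
```python
from h import *
s=manip.get_state(); R=rot(s); print(s['position'],s['contact_force'],s['width'],s['gripper_force'],s['qpos'])
d=get('wrist'); P=pts(d); T=(P-s['position'])@R
m=(np.hypot(T[...,0],T[...,1])<.04)&(d['range_z']>0)&(abs(T[...,2]+.058)<.006)
Q=T[m&(np.hypot(T[...,0],T[...,1])<.02)]; print('disc tool',np.median(Q,0)); print(cv2.minEnclosingCircle(T[m][:,:2].astype(np.float32)), np.median(P[m],0))
b=get('side'); w=get('scene'); 
def cr(d,X,r=45):
    u,v=map(int,proj(d,X)); return cv2.resize(d['img'][v-r:v+r,u-r:u+r,::-1],(400,400))
X=[.562,.054,.12]; cv2.imwrite('pics/c4.png',np.hstack([cr(w,X),cr(b,X)]))
print(shift(s,[.46,.229,s['position'][2]]))
```

```text
[0.56312015 0.05441361 0.13367238] [-0.11918597  0.43687491 -0.37796805] 0.05728137101480268 85.18153287470341 [-2.67161617e-02  3.06570473e-01  1.63309003e+00  9.98721465e-05
  1.20084480e+00 -1.87584880e+00]
disc tool [ 0.00112563 -0.00021689 -0.05739441]
((0.006966449320316315, -3.504753112792969e-05), 0.03940770402550697) [0.5592582  0.05252738 0.19077002]
[ 1.280e+00  4.905e+00 -3.000e-03]
```

View pics/c4.png

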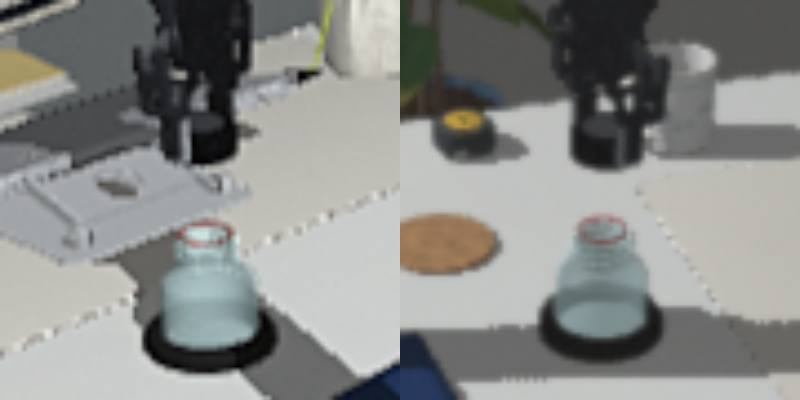

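The jar is open, the red ring is visible, and the cap is held level with its lower edge at 0.166. Now over to the coaster.

Emit:
play_rows(motion=[[0.3,1.2,0,0,50],[0.65,2.5,0,0,50],[1.0,3.7,0,0,50],[1.28,4.9,0,0,50],[1.28,4.9,0,0,50]])

```text
clock: 11.58
position: [0.4572, 0.2311, 0.1316]
ee_rot: [-0.001, -0.141, 0.99, 0.0]
contact_force: [-0.1, 0.1, -0.6]
width: 0.0577
gripper_force: 85.4
```

Emit:
play_rows(motion=[[0,0,0.9,0,50],[0,0,1.8,0,50],[0,0,2.7,0,50],[0,0,3.4,0,50],[0,0,3.6,0,50]])

```text
clock: 12.2
position: [0.4586, 0.2275, -0.0138]
ee_rot: [-0.002, -0.138, 0.99, -0.001]
contact_force: [0.7, -0.0, -0.3]
width: 0.0575
gripper_force: 85.4
```

Emit:
play_rows(motion=[[0,0,0.1,0,50],[0,0,0.2,0,50],[0,0,0.28,0,50],[0,0,0.32,0,50],[0,0,0.32,0,50]])

```text
clock: 12.82
position: [0.4599, 0.2289, -0.0245]
ee_rot: [0.0, -0.139, 0.99, 0.0]
contact_force: [-0.5, -0.2, -1.0]
width: 0.0574
gripper_force: 85.4
```

Run:
```python
from h import *
s=manip.get_state(); R=rot(s); print(s['position'],s['contact_force'],s['width'],s['gripper_force'],s['qpos'])
d=get('wrist'); P=pts(d); T=(P-s['position'])@R
Q=P[(np.hypot(T[...,0],T[...,1])<.02)&(d['range_z']>0)]; print('disc',np.median(Q,0))
```

```text
[ 0.45985041  0.22889891 -0.02448643] [-0.5139428  -0.20900579 -0.95174797] 0.05742993449940429 85.42278964072466 [ 3.26303035e-01  4.17388573e-01  1.94334907e+00  6.76261282e-05
  7.80375538e-01 -1.52303722e+00]
disc [0.4524941  0.2273339  0.03328954]
```

The cap is 2 mm above rest. I'll lower until it touches.

Emit:
play_rows(motion=[[0,0,0.02,0,50],[0,0,0.04,0,50],[0,0,0.05,0,50],[0,0,0.05,0,50]])

```text
clock: 13.38
position: [0.4599, 0.2289, -0.0257]
ee_rot: [0.0, -0.139, 0.99, 0.0]
contact_force: [-1.7, -0.6, 7.6]
width: 0.0579
gripper_force: 86.4
```

Contact is 7.6 N. Release, rise, and go towards the clip.

Emit:
play_rows(motion=[[0,0,0,0,85],[0,0,0,0,85],[0,0,0,0,85],[0,0,-0.8,0,85],[0,0,-2.0,0,85]])

```text
clock: 14.0
position: [0.4583, 0.2283, 0.0527]
ee_rot: [-0.002, -0.139, 0.99, -0.0]
contact_force: [0.8, -0.4, -0.7]
width: 0.0851
gripper_force: 0.0
```

Emit:
play_rows(motion=[[0,0,-1,0,85],[0,0,-2,0,85],[0,0,-2.8,0,85],[0,0,-2.8,0,85]])

```text
clock: 14.5
position: [0.4616, 0.2294, 0.1678]
ee_rot: [0.003, -0.139, 0.99, 0.001]
contact_force: [-0.2, -0.4, -0.6]
width: 0.0855
gripper_force: 0.0
```

Run:
```python
from h import *
s=manip.get_state(); print(s['position'])
d=get('wrist'); P=pts(d); m=(d['range_z']>0)&(np.hypot(P[...,0]-.46,P[...,1]-.229)<.045)&(abs(P[...,2]-.031)<.003)
Q=P[m]; print('cap',cv2.minEnclosingCircle(Q[:,:2].astype(np.float32)),np.median(Q,0), Q[:,2].std())
print(shift(s,[.513,-.245,s['position'][2]]))
```

```text
[0.46156904 0.22943727 0.16783862]
cap ((0.4598519802093506, 0.22811318933963776), 0.029613524675369263) [0.45848954 0.22779907 0.03125132] 0.0008117628496876433
[  2.023 -11.758  -0.016]
```

The cap lies level on the coaster at (0.460, 0.228), with its top at 0.031 and 20 mm of margin all round. On to the clip.

Emit:
play_rows(motion=[[0.25,-1.4,0,0,85],[0.5,-2.8,0,0,85],[0.75,-4.3,0,0,85],[1.0,-5.8,0,0,85],[1.25,-7.3,0,0,85]])

```text
clock: 15.18
position: [0.4908, -0.0673, 0.1635]
ee_rot: [-0.001, -0.139, 0.99, 0.001]
contact_force: [0.8, -0.8, -0.7]
width: 0.085
gripper_force: 0.0
```

Emit:
play_rows(motion=[[0.25,-1.4,0,1,85],[0.5,-2.8,0,2,85],[0.77,-4.46,0,3,85],[0.77,-4.46,0,4,85],[0.77,-4.46,0,5,85]])

```text
clock: 15.8
position: [0.5101, -0.2465, 0.1626]
ee_rot: [-0.002, 0.297, 0.955, 0.001]
contact_force: [-0.1, 0.7, 0.4]
width: 0.0856
gripper_force: 0.0
```

Emit:
play_rows(motion=[[0,0,0,0,85],[0,0,0,0,85]])

```text
clock: 16.05
position: [0.5108, -0.2452, 0.1642]
ee_rot: [-0.001, 0.292, 0.957, 0.0]
contact_force: [-0.9, -0.3, -0.5]
width: 0.0848
gripper_force: 0.0
```

Run:
```python
from h import *
s=manip.get_state(); print(s['position'],s['qpos'],s['clock'])
d=get('wrist'); np.savez('pics/w5.npz',**d); cv2.imwrite('pics/w5.png',d['img'][...,::-1])
print(proj(d,[.513,-.245,.01]))
```

```text
[ 0.51077356 -0.24517625  0.1641943 ] [-5.70384953e-01  2.87000001e-01  1.58146777e+00  8.49407358e-05
  1.27519907e+00 -1.54958220e+00] 16.05
(np.float64(281.6265826716129), np.float64(173.6621096815182))
```

View pics/w5.png

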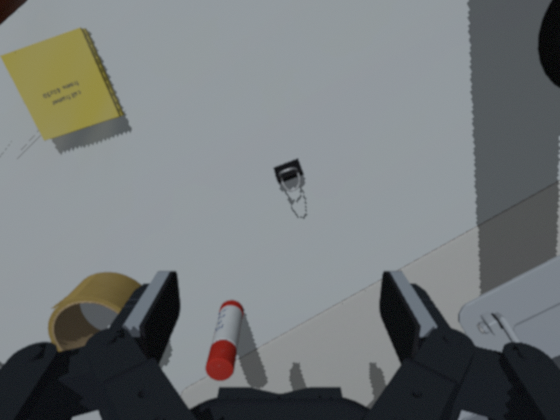

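The wrist view shows the clip at (288,172), the glue stick at (225,340) and the tape roll at (100,320). I'll measure the clip's pose and the clearances.

Run:
```python
from h import *
s=manip.get_state(); d=dict(np.load('pics/w5.npz')); P=pts(d); im=d['img'].astype(int); ok=d['range_z']>0
v,u=np.mgrid[:420,:560]; box=(abs(u-289)<25)&(v>150)&(v<200)
dark=(im.max(-1)<75)&box
for nm,m in [('dark',dark),('top z>.009',dark&ok&(P[...,2]>.009)),('any z 8-18',box&ok&(P[...,2]>.008)&(P[...,2]<.018))]:
    Q=P[m]; print(nm,m.sum(),np.median(Q,0).round(4),np.percentile(Q[:,2],[5,50,95]).round(4))
    (c,wh,a)=cv2.minAreaRect(Q[:,:2].astype(np.float32)*1000); print(np.round(c,1),np.round(wh,1),round(a,1))
vv,uu=np.nonzero(dark); k=np.array([cast(d,a,b,.014) for a,b in zip(uu,vv)])[:,:2]
print('cast .014',[np.round(x,1) for x in cv2.minAreaRect(k.astype(np.float32)*1000)])
red=(im[...,0]-im[...,1]>90)&(v>280)&ok&(im[...,2]<80); print('glue',np.median(P[red],0).round(3),P[red].max(0).round(3))
tan=(im[...,0]-im[...,2]>50)&(im[...,1]-im[...,2]>20)&(u<150)&(v>270)&ok; print('tape',P[tan].min(0).round(3),P[tan].max(0).round(3))
cv2.imwrite('pics/w5c.png',cv2.resize(d['img'][145:225,255:335,::-1],(560,560),interpolation=cv2.INTER_NEAREST))
R=rot(s); print('toolx',R[:,0],'tooly',R[:,1])
```

```text
dark 372 [ 0.5141 -0.2384  0.0093] [0.002  0.0093 0.017 ]
[ 481.4 -226.8] [25.  94.2] 70.5
top z>.009 186 [ 0.5155 -0.2386  0.0139] [0.0097 0.0139 0.0213]
[ 514.5 -238.7] [24.3 12.1] 77.1
any z 8-18 221 [ 0.5155 -0.2387  0.0134] [0.0086 0.0134 0.016 ]
[ 515.9 -238.9] [25.6 10.5] 76.7
cast .014 [array([ 513.5, -238.4]), array([24.3, 16.1]), np.float64(78.3)]
glue [ 0.603 -0.376  0.085] [ 0.619 -0.368  0.09 ]
tape [ 0.492 -0.524  0.005] [ 0.529 -0.444  0.049]
toolx [-0.82983888  0.55800126  0.00142022] tooly [5.58001887e-01 8.29839678e-01 5.28042741e-05]
```

View pics/w5c.png

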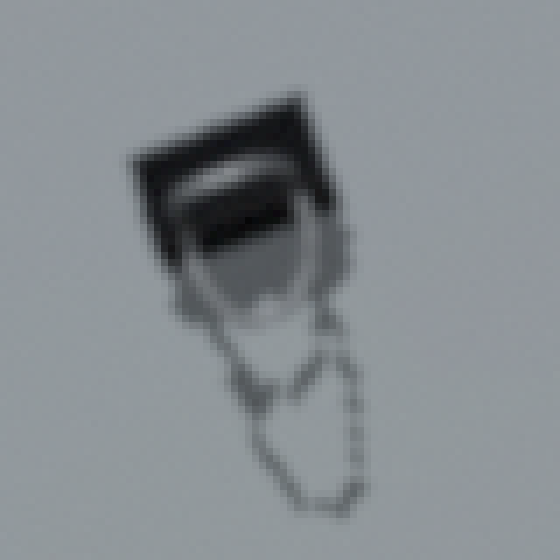

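Run:
```python
from h import *
d=dict(np.load('pics/w5.npz')); P=pts(d); ok=d['range_z']>0
for i in range(0,34,2):
    v=160+i; u=int(round(286+i*.3)); print(u,v,P[v,u].round(4),d['img'][v,u])
m=np.zeros(ok.shape,bool); m[150:195,270:312]=1
for lo,hi in [(.003,.012),(.012,.0165),(.0165,.04)]:
    k=m&ok&(P[...,2]>lo)&(P[...,2]<hi); Q=P[k]; vv,uu=np.nonzero(k); r=cv2.minAreaRect(Q[:,:2].astype(np.float32)*1000)
    print(lo,k.sum(),uu.mean(),vv.mean(),vv.min(),vv.max(),Q.mean(0).round(4),[np.round(x,1) for x in r])
```

```text
286 160 [ 5.063e-01 -2.354e-01 -5.000e-04] [145 151 157]
287 162 [ 0.5086 -0.2357 -0.0011] [ 94  98 104]
287 164 [ 0.5092 -0.2362  0.0044] [27 27 29]
288 166 [ 0.5109 -0.2363  0.0063] [25 26 29]
288 168 [ 0.5121 -0.2371  0.0083] [104 107 111]
289 170 [ 0.5132 -0.2368  0.0132] [87 90 94]
290 172 [ 0.5153 -0.2371  0.0133] [24 25 27]
290 174 [ 0.5166 -0.238   0.0149] [27 25 26]
291 176 [ 0.5201 -0.239   0.0092] [ 8 11 14]
291 178 [ 0.5233 -0.2408  0.003 ] [36 40 42]
292 180 [ 0.5265 -0.2416 -0.0011] [81 85 88]
293 182 [ 5.286e-01 -2.418e-01 -4.000e-04] [83 87 91]
293 184 [ 5.303e-01 -2.430e-01 -2.000e-04] [83 87 90]
294 186 [ 0.5328 -0.2434 -0.0011] [90 95 98]
294 188 [ 5.341e-01 -2.443e-01  4.000e-04] [130 135 139]
295 190 [ 5.367e-01 -2.448e-01 -5.000e-04] [130 136 140]
296 192 [ 0.5387 -0.2449  0.0006] [145 153 155]
0.003 211 288.2037914691943 169.74881516587678 159 182 [ 0.5139 -0.2381  0.0072] [array([ 516. , -238.9]), array([25.5, 15.6]), np.float64(78.8)]
0.012 139 288.7338129496403 173.64028776978418 166 181 [ 0.5158 -0.2389  0.014 ] [array([ 516. , -238.8]), array([25.1,  6.1]), np.float64(79.6)]
0.0165 109 289.9908256880734 179.045871559633 167 191 [ 0.5172 -0.2389  0.029 ] [array([ 516.1, -238.8]), array([17.5, 20.7]), np.float64(75.1)]
```

The clip centre is about (0.516, -0.239) and its top is at 14 mm. Its long axis is at 79°, so the fingers have to close along about -11°, which is a turn of +67°. The glue stick and tape roll are more than 130 mm away.

Emit:
play_rows(motion=[[-0.02,0.2,0,1,40],[-0.02,0.2,0,2,40],[-0.02,0.2,0,3,40],[-0.02,0.2,0,4,40],[-0.02,0.2,0,5,40]])

```text
clock: 16.73
position: [0.5164, -0.239, 0.1652]
ee_rot: [-0.0, 0.671, 0.742, 0.0]
contact_force: [-0.8, 0.1, 0.3]
width: 0.0403
gripper_force: 0.0
```

Emit:
play_rows(motion=[[0,0,0.9,1,40],[0,0,1.8,1.7,40],[0,0,2.6,1.7,40],[0,0,2.8,1.7,40],[0,0,2.8,1.7,40]])

```text
clock: 17.35
position: [0.5167, -0.2394, 0.0534]
ee_rot: [-0.0, 0.772, 0.636, 0.0]
contact_force: [0.1, -0.0, 0.4]
width: 0.0402
gripper_force: 0.0
```

Run:
```python
from h import *
s=manip.get_state(); R=rot(s); print(s['position'],s['qpos'],s['clock'],s['width'])
d=get('wrist'); np.savez('pics/w6.npz',**d); cv2.imwrite('pics/w6.png',d['img'][...,::-1])
P=pts(d); ok=d['range_z']>0; T=(P-s['position'])@R; print('tooly',R[:,1])
near=ok&(np.hypot(P[...,0]-.516,P[...,1]+.239)<.025)
for lo,hi in [(.003,.012),(.012,.0165),(.0165,.04),(.003,.016)]:
    Q=P[near&(P[...,2]>lo)&(P[...,2]<hi)]; r=cv2.minAreaRect(Q[:,:2].astype(np.float32)*1000)
    print(lo,len(Q),Q.mean(0).round(4),[np.round(x,1) for x in r])
k=ok&(abs(T[...,0])<.013)&(abs(abs(T[...,1])-.024)<.008)&(T[...,2]>-.08)&(T[...,2]<-.0)
for g in (1,-1):
    q=P[k&(T[...,1]*g>0)]; print('tip z',len(q),np.percentile(q[:,2],[0,1,5]).round(4) if len(q) else '')
```

```text
[ 0.51665905 -0.23942374  0.05343998] [-5.56182799e-01  3.86730340e-01  1.73302449e+00  9.56093208e-05
  1.02188783e+00 -3.64313951e-01] 17.35 0.04016941636294985
tooly [ 9.81640058e-01 -1.90742751e-01 -1.76589038e-05]
0.003 490 [ 0.5167 -0.2369  0.0075] [array([ 516.1, -238.8]), array([26.2, 15.8]), np.float64(77.2)]
0.012 307 [ 0.5163 -0.2386  0.0141] [array([ 516.3, -238.7]), array([25.9,  6.3]), np.float64(77.5)]
0.0165 266 [ 0.5168 -0.2378  0.0285] [array([ 516.2, -238.8]), array([18.2, 20.7]), np.float64(79.1)]
0.003 789 [ 0.5165 -0.2375  0.01  ] [array([ 516.1, -238.8]), array([26.2, 15.8]), np.float64(77.2)]
tip z 2762 [0.0857 0.0886 0.0926]
tip z 2748 [0.0852 0.0886 0.0925]
```

View pics/w6.png

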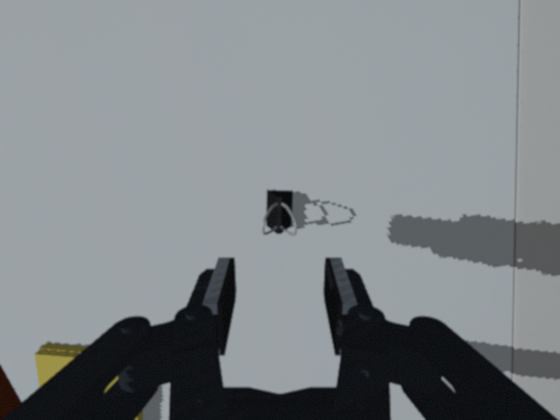

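The second wrist view agrees: clip at (0.516, -0.239), top at 14 mm, centred between the fingers at pixel (280,210). The tips are 32 mm above the reported TCP, so I'll go down 1.97 units and grip.

Emit:
play_rows(motion=[[-0.01,0,0.8,0,40],[-0.01,0,1.5,0,40],[-0.01,0,1.85,0,40],[-0.01,0,1.97,0,40],[-0.01,0,1.97,0,40]])

```text
clock: 18.02
position: [0.517, -0.2403, -0.0248]
ee_rot: [0.001, 0.772, 0.636, 0.0]
contact_force: [-0.0, -0.1, 0.6]
width: 0.0401
gripper_force: 0.0
```

Emit:
play_rows(motion=[[0,0,0,0,10],[0,0,0,0,10],[0,0,0,0,10],[0,0,0,0,10],[0,0,0,0,10]], newtons=40)

```text
clock: 18.65
position: [0.517, -0.2403, -0.0248]
ee_rot: [0.001, 0.772, 0.636, 0.0]
contact_force: [-0.8, 0.3, 6.3]
width: 0.0104
gripper_force: 12.9
```

The opening reads 10 mm, which is less than the 18 mm base. I'll check the tip height.

Run:
```python
from h import *
s=manip.get_state(); R=rot(s)
d=get('wrist'); P=pts(d); ok=d['range_z']>0; T=(P-s['position'])@R
k=ok&(abs(T[...,0])<.013)&(abs(abs(T[...,1])-.012)<.006)&(T[...,2]>-.08)&(T[...,2]<-.0)
for g in (1,-1):
    q=P[k&(T[...,1]*g>0)&(P[...,2]>.003)]; print('tip z',len(q),np.percentile(q[:,2],[0,1,5,20]).round(4))
cv2.imwrite('pics/w7.png',cv2.resize(d['img'][150:350,160:400,::-1],(720,600)))
```

```text
tip z 2146 [0.003  0.0049 0.0136 0.0229]
tip z 2152 [0.003  0.005  0.0138 0.0234]
```

View pics/w7.png

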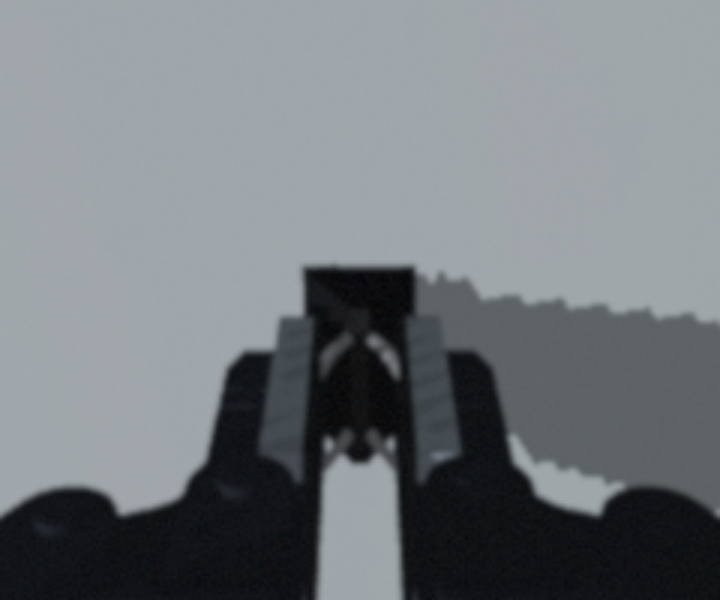

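The pads straddle the clip, but its body is wedge-shaped and they hold it about 6 mm up. I'll open, go 4 mm lower, shift 1 mm and grip again.

Emit:
play_rows(motion=[[0,0,0,0,30],[0,0,0,0,30],[0.03,0,0.05,0,30],[0.03,0,0.1,0,30],[0.03,0,0.1,0,30]])

```text
clock: 19.32
position: [0.5163, -0.2385, -0.0299]
ee_rot: [-0.0, 0.772, 0.636, -0.0]
contact_force: [-0.3, -0.2, 0.1]
width: 0.0301
gripper_force: 0.0
```

Emit:
play_rows(motion=[[0,0,0,0,5],[0,0,0,0,5],[0,0,0,0,5],[0,0,0,0,5],[0,0,0,0,5]])

```text
clock: 19.95
position: [0.5166, -0.2387, -0.0295]
ee_rot: [0.0, 0.772, 0.636, 0.0]
contact_force: [0.1, 0.1, -0.4]
width: 0.0137
gripper_force: 37.0
```

It now holds at 13.7 mm and 37 N with no vertical load. Lifting.

Emit:
play_rows(motion=[[0,0,-0.2,0,5],[0,0,-0.8,0,5],[0,0,-1.7,0,5],[0,0,-2.6,0,5],[0,0,-3.6,0,5]])

```text
clock: 20.58
position: [0.5163, -0.2385, 0.116]
ee_rot: [-0.0, 0.772, 0.636, 0.0]
contact_force: [0.5, -0.7, -1.0]
width: 0.0137
gripper_force: 37.0
```

Run:
```python
from h import *
s=manip.get_state(); R=rot(s); print(s['position'],s['width'],s['gripper_force'],s['qpos'])
d=get('wrist'); P=pts(d); ok=d['range_z']>0; T=(P-s['position'])@R
k=ok&(abs(T[...,0])<.03)&(abs(T[...,1])<.004)&(T[...,2]>-.06)&(T[...,2]<-.0)
q=T[k]; print('clip in tool',len(q),np.percentile(q,[0,5,50,95,100],axis=0).round(4) if len(q) else '')
a=get('scene'); b=get('side'); X=[.5615,.0545,.097]
for n,c in (('scene',a),('side',b)):
    v,u=np.mgrid[:420,:560]; pu,pv=proj(c,X); im=c['img'].astype(int)
    m=(im[...,0]-im[...,1]>40)&(im[...,0]-im[...,2]>40)&(abs(u-pu)<22)&(abs(v-pv)<18)
    vv,uu=np.nonzero(m); e=((uu.min()+uu.max())/2,(vv.min()+vv.max())/2); print(n,m.sum(),e,(uu.min(),uu.max(),vv.min(),vv.max()),cast(c,*e,.098).round(4))
print(shift(s,[.5622,.0545,s['position'][2]]))
```

```text
[ 0.51628518 -0.23852429  0.11597427] 0.013663188383566486 37.01195391942747 [-5.55225410e-01  3.26026643e-01  1.65147629e+00  1.60712974e-04
  1.16427691e+00 -3.62346357e-01]
clip in tool 1233 [[-0.0131 -0.004  -0.0507]
 [-0.0103 -0.0036 -0.0476]
 [ 0.0035 -0.0002 -0.0428]
 [ 0.0127  0.0036 -0.0333]
 [ 0.0134  0.004  -0.0294]]
scene 15 (np.float64(251.5), np.float64(205.5)) (np.int64(246), np.int64(257), np.int64(203), np.int64(208)) [0.5601 0.0559 0.098 ]
side 5 (np.float64(286.5), np.float64(197.5)) (np.int64(282), np.int64(291), np.int64(195), np.int64(200)) [0.5578 0.0506 0.098 ]
[ 7.41e+00 -2.78e-01  2.00e-03]
```

The clip is held, centred, with its underside at about z = 0.145. Moving over the jar mouth.

Emit:
play_rows(motion=[[1.4,-0.05,0,0,5],[2.9,-0.1,0,0,5],[4.4,-0.15,0,0,5],[5.9,-0.2,0,0,5],[7.0,-0.26,0,0,5]])

```text
clock: 21.35
position: [0.5591, 0.0406, 0.1133]
ee_rot: [-0.001, 0.772, 0.636, -0.001]
contact_force: [1.1, -0.6, -0.9]
width: 0.0139
gripper_force: 37.0
```

Emit:
play_rows(motion=[[0.41,-0.02,0,0,5],[0.41,-0.02,0,0,5],[0.41,-0.02,0.3,0,5],[0.41,-0.02,0.6,0,5],[0.41,-0.02,0.6,0,5]])

```text
clock: 21.98
position: [0.561, 0.0532, 0.0888]
ee_rot: [-0.001, 0.772, 0.635, -0.001]
contact_force: [0.6, -0.2, -0.2]
width: 0.0138
gripper_force: 37.0
```

Run:
```python
from h import *
s=manip.get_state(); R=rot(s); print(s['position'],s['width'],shift(s,[.5625,.0545,.072]))
d=get('wrist'); im=d['img'].astype(int); P=pts(d)
m=(im[...,0]-im[...,1]>35)&(im[...,0]-im[...,2]>35); v,u=np.nonzero(m)
q=np.array([cast(d,a,b,.098) for a,b in zip(u,v)]); k=np.hypot(q[:,0]-.562,q[:,1]-.0545)<.03; q=q[k]; print('ring',len(q),cv2.minEnclosingCircle(q[:,:2].astype(np.float32)) if len(q) else '')
zz=P[v[k],u[k]]; print(np.median(zz,0))
T=(P-s['position'])@R; kk=(d['range_z']>0)&(abs(T[...,0])<.03)&(abs(T[...,1])<.004)&(T[...,2]>-.06)&(T[...,2]<-.02)
print(np.percentile(T[kk],[1,99],axis=0))
```

```text
[0.56102816 0.05324011 0.0887889 ] 0.013750803743769299 [0.038 0.031 0.42 ]
ring 451 ((0.5626060962677002, 0.05439538136124611), 0.021046381443738937)
[0.56584015 0.06745362 0.0989148 ]
[[-0.01251235 -0.00378329 -0.04965102]
 [ 0.01295     0.00379747 -0.03015456]]
```

The ring is measured at (0.5626, 0.0544) with its top at 0.099, which agrees with the cap axis. I'll centre, lower to just above the ring, and release.

Emit:
play_rows(motion=[[0.04,0.03,0.2,0,5],[0.04,0.03,0.44,0,5],[0.04,0.03,0.44,0,5],[0.04,0.03,0.44,0,5]])

```text
clock: 22.52
position: [0.564, 0.0557, 0.0729]
ee_rot: [-0.0, 0.772, 0.636, 0.0]
contact_force: [-0.6, -0.3, 0.1]
width: 0.0137
gripper_force: 37.0
```

Emit:
play_rows(motion=[[0,0,0,0,50],[0,0,0,0,50],[0,0,0,0,50],[0,0,0,0,50]])

```text
clock: 23.02
position: [0.564, 0.0556, 0.073]
ee_rot: [0.0, 0.772, 0.636, 0.0]
contact_force: [0.1, 0.8, 1.4]
width: 0.0499
gripper_force: 0.0
```

Emit:
play_rows(motion=[[0,0,-0.6,0,50],[0,0,-1.4,0,50],[0,0,-2.5,0,50],[0,0,-3,0,50],[0,0,-3,0,50]])

```text
clock: 23.65
position: [0.5651, 0.0556, 0.1947]
ee_rot: [0.001, 0.772, 0.636, 0.002]
contact_force: [-0.0, 0.1, -0.5]
width: 0.0502
gripper_force: 0.0
```

Run:
```python
from h import *
s=manip.get_state(); print(s['position'],s['clock'],s['contact_force'])
w=get('wrist'); a=get('scene'); b=get('side')
def cr(d,X,r=45):
    u,v=map(int,proj(d,X)); return cv2.resize(d['img'][max(0,v-r):v+r,u-r:u+r,::-1],(400,400))
X=[.54,.1,.05]; cv2.imwrite('pics/c8.png',np.hstack([cr(w,[.56,.054,.08],80),cr(b,X)]))
P=pts(w); m=(w['range_z']>0)&(np.hypot(P[...,0]-.46,P[...,1]-.228)<.05); print('cap top',np.median(P[m],0) if m.any() else None)
```

```text
[0.56508946 0.05561241 0.19468789] 23.65 [-0.00908659  0.08008527 -0.45260808]
cap top [0.46099219 0.20700088 0.00698584]
```

View pics/c8.png

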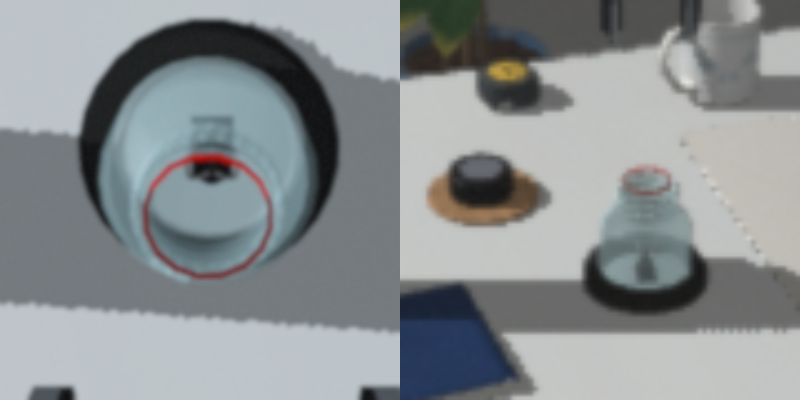

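The clip is inside the jar, standing on its floor (left crop, around (212,145)), and the cap lies upright within the coaster (right crop, (482,182)). The gripper is clear of everything, so I'm handing in.

```bash
python3 -c "
from rig import manip
print(manip.sign_off())"
```

```text
the job is handed in; nothing more can be done
None
```

The cap is unscrewed and right way up on the coaster with about 20 mm to spare all round, the clip is in the jar, and the three bystanders were not touched; it was handed in at about 24 s, but I viewed 13 pictures, over the limit of 10.

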